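# Complete a component kit tray from its layout sheet

## Task

Make up the kit: push the power module out of the test nest with the nest's red ejector pin, then put the module, the heat sink and the capacitor on the kit tray, each standing upright inside its own drawn outline and turned to match it. Set the parts down rather than dropping them, and leave the terminal strip, the carton and the tape roll where they are.

Things in the scene. Friction and masses are not known exactly. Their poses are not given: they have to be found in the camera images.
- tray: Blue kit tray fixed on the bench, 150 (x) by 340 (y) by 14 mm high, 4 mm low walls, lined with a white layout sheet whose top face is 6 mm above the bench. Origin: centre of its underside; z up. It may stand slightly turned.
- mark_module: Outline drawn in black on the tray's sheet for the power module: 56 (x) by 44 (y) mm rectangle with a small black square in the middle. Origin at its centre, on the sheet; x along its long side. Parts fit with 5 mm to spare all round. The three outlines lie side by side along the tray, about 100 mm apart; which is where varies. Only drawn, nothing to bump into.
- mark_sink: Outline drawn in blue for the heat sink: 70 (x) by 50 (y) mm rectangle with four thin stripes along its length. Origin at its centre, on the sheet; x along its long side.
- mark_cap: Outline drawn in red for the capacitor: 45 mm circle with a cross in it. Origin at its centre, on the sheet.
- nest: Grey test nest, fixed: covered pocket 58 mm wide (y), 54 high, x = -40 to 34 mm, open only at +x (mouth, away from robot). Origin under the pocket's middle, on the bench; z up. Pocket floor 20 mm above the bench, running on outside as an apron 26 mm wide (narrower than the module) to x = 108 mm. A roof spring holds the module. Rear wall (-x): access hole with the ejector pin.
- pin (a joint): Travel of the ejector pin along the nest's +x, m: 0 to 0.012 at the start, 0.078 fully home. Then the module lies wholly outside the mouth on the apron, its centre 67 mm or a little more from the nest's origin along nest x. Takes about 6 to 15 N; stays where it is left.
- pin_plate (a point): Centre of the outer face of the pin's red push plate: 36 mm wide (y), 40 high, 10 thick, from 16 to 56 mm above the bench. The face looks to the nest's -x (towards the robot); push it along nest +x. Site axes as the nest's. Fully home the face stands 57 mm behind the nest's origin, so the plate stops 7 mm short of the rear wall.
- module_center (a point): Centre of the power module: black block 46 (x, along the nest at the start) by 34 (y) by 24 mm (z) high, yellow patch on top, 60 to 130 g. Starts stuck inside the nest's pocket. Put it either way round.
- sink_center (a point): Centre of the aluminium heat sink: 60 (x) by 40 (y) by 30 mm (z) high block with fins upward, running along x, 80 to 150 g. Stands on the bench to the robot's right. Either way round fits.
- cap_center (a point): Centre of the capacitor: upright red can 35 mm in diameter, 50 mm high (z along its axis), grey top, 50 to 100 g. Stands on the bench to the robot's right, the heat sink and it in either order.
- strip_center (a point): Centre of a green terminal strip 18 (x) by 70 (y) by 18 mm high, loose on the bench in front of the robot; not part of the kit.
- carton_center (a point): Centre of a small cardboard carton 90 by 120 by 60 mm high, loose beyond the tray; not part of the kit.
- tape_center (a point): Centre of a yellow tape roll lying flat, 100 mm across, 45 mm high, loose beyond the tray; not part of the kit.

How it is judged:
By the outcome, as a careful person would: the job done as asked, in the order asked, and still so for the second after the job is handed in, with the robot touching nothing.
It also fails if it takes over 69 s, if anything falls off the work surface, if the arm or the gripper's body presses on something with over 40 N, if the wrist force passes 120 N, or if a joint passes its speed limit or range.

## Robot

A 6-joint arm with a two-finger parallel gripper is mounted at the origin on the work surface. World frame = base frame: x ahead of the robot, y to its left, z up, the work surface at z = 0. Lengths are in m, angles in rad, forces in N, time in s.
With the tool pointing down it reaches from about 0.35 to 0.775 m from the base axis. Payload 5.5 kg.
Tool frame: the origin (TCP) lies midway between the tips of the shut fingers; the grasp point (between the pads) lies 19 mm behind it; z points along the fingers, y is the direction in which the jaws open and shut (so a half turn about z gives the same grasp; the last joint's range is limited). The gripper opens to 85 mm and grips with 20 to 120 N. Pads are 22 mm wide; open, the fingers measure 114 mm over their backs; the gripper's body (76 mm by 85 mm) begins 54 mm behind the grasp point. The pads swing forward as they close: fully open they stand 13 mm farther back than shut.
Start: joints at [0.962, 0.313, 0.046, 1.304, 0, 1.431], TCP at [0.26, 0.513, 0.231] pointing down, gripper open.
Joint ranges: [-2.76, 2.76], [-0.86, 1.69], [-1.03, 1.26], [-2.2, 2.34], [-1.47, 1.5], [-3.14, 3.14]. Speed limits (rad/s): [2.57, 2.57, 3.14, 3.14, 3.14, 3.14].

## Interface

Orientations are given as a unit quaternion [x, y, z, w].
In Python, from station import * gives the robot as it stands.
- The arm moves only by the tool move_arm, never from a script. Its argument "motion" is a list of rows, each a list of 5 numbers: the shift along the world's x, y, z in units of 50 mm (1.0 is 50 mm), then the turn about the world's z in units of 8 degrees (1.0 is 8 degrees), then the finger opening in mm, from 0 to 85.4. In form: [[tx, ty, tz, yaw, hand], ...]. A call has 1 to 10 rows; each row shifts and turns the commanded pose from where the row before left it; what a row does not reach is not made up. A row lasts 1/10 s, in which the tool goes at most 50 mm and 8.59 degrees, less where a joint would pass 70% of its speed; a pose out of reach is approached as far as the arm can. A call is refused whole if a number of a shift passes 1 or a number of a turn 1, either way. A call with a gripper value outside its range is refused whole. The fingers move at their own pace and stop on an object; "force" is the grip in N (left out, the last holds). Time passes only in rows, so rows that do not move let the fingers close. It gives the time, the measured TCP pose, the force and the opening at its end, in the units of the state.
- state(): the state, without advancing time (a new reading comes with each control period).
- snapshot(name): name is "scene" or "top" or "wrist"; returns (picture, depth): 384x512x3 uint8, red, green, blue; 384x512 float32, m along the optical axis (not along the pixel's ray), 0 where there is no reading.
- get_calibration(name): a dict with "fx", "fy", "cx", "cy" (pixels), "R" (3x3) and "t" (3): a world point X has camera coordinates R X + t. Camera axes: x right, y down, z forward; pixel columns grow to the right and rows downward; lengths in m; the calibration is good to about 2 mm. A picture is of the moment at which its call begins: read the wrist's pose just before it. get_calibration takes no time and is no camera call; for the wrist camera it gives the pose at the moment of the call.
- finish_job(): hands the job in, once; it reports no verdict.
The state is a dict: "time_s": time; "joint_pos": joint angles; "joint_velocities": joint speeds; "joint_torque": joint torques, N m; "ee_pos": TCP position; "tcp_rot": TCP orientation; "ft_force": force on the tool from outside, world axes, zero at the start; "torque": the same for the moment, N m; "opening": finger opening in m.
Only numpy, scipy, OpenCV 4.12 (cv2) and the standard library are available. Lean on these libraries where they do the work, as an engineer would, in place of code of your own. Each camera call takes 0.05 s, during which the arm holds its last target.

## Working session

There is one attempt and no reset: what is moved stays moved. The work goes in short steps, Python scripts to look and compute and a tool call to move; the robot and the scene stay as the last step left them, time stands still between calls to the robot, and variables do not carry over. Pictures are saved under pics/ and viewed, and the job is handed in when it is done.

Besides the shell and the picture viewer there is one more tool, called after "Request:" as name(argument=value, ...) on one line, values as JSON. move_arm: Moves the arm, as the interface text tells. Its arguments: {"type":"object","properties":{"motion":{"type":"array","items":{"type":"array","items":{"type":"number"}}},"force":{"type":"number"}},"required":["motion"]}

```bash
mkdir -p pics; ls
python3 - <<'E'
from station import *
import cv2,numpy as np
s=state(); print({k:np.round(v,3).tolist() for k,v in s.items()})
for n in("scene","top"):
    im,d=snapshot(n); cv2.imwrite(f"pics/{n}0.png",im[:,:,::-1]); np.savez(f"pics/{n}0.npz",im=im,d=d)
    c=get_calibration(n); print(n,{k:np.round(v,4).tolist() for k,v in c.items()})
E
```

```text
pics
{'time_s': 0.0, 'joint_pos': [0.962, 0.314, 0.045, 1.304, 0.0, 1.431], 'joint_velocities': [0.001, 0.0, -0.002, 0.0, -0.003, -0.002], 'joint_torque': [0.001, -48.063, 29.853, 0.019, -0.0, -0.0], 'ee_pos': [0.259, 0.513, 0.23], 'tcp_rot': [0.232, 0.973, -0.001, -0.0], 'ft_force': [0.407, 0.298, -0.819], 'torque': [-0.006, -0.003, 0.022], 'opening': 0.085}
scene {'fx': 409.4963, 'fy': 409.4963, 'cx': 255.4644, 'cy': 186.0292, 'R': [[-0.3484, 0.9372, -0.0188], [0.6787, 0.2383, -0.6947], [-0.6466, -0.2548, -0.719]], 't': [0.2245, -0.3558, 1.4922]}
top {'fx': 369.3798, 'fy': 369.3798, 'cx': 254.0753, 'cy': 186.5876, 'R': [[-0.1627, -0.9867, 0.0007], [-0.966, 0.1592, -0.2036], [0.2008, -0.0338, -0.979]], 't': [0.0615, 0.5783, 0.7723]}
```

View pics/scene0.png

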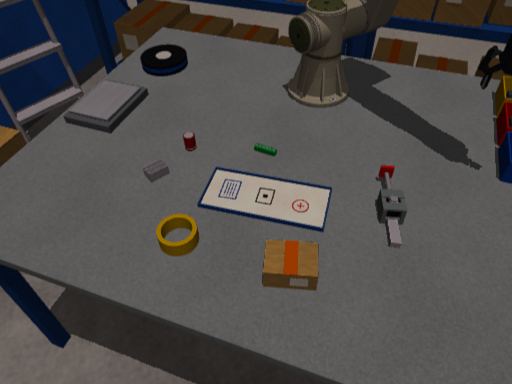

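View pics/top0.png

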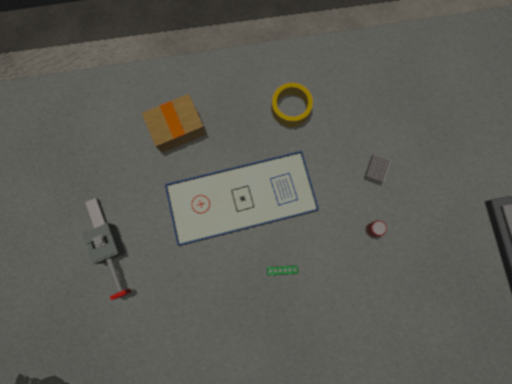

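Top view: nest at about (100,245) with red plate at (120,295), tray at (242,197), marks cap (201,204), module (243,198), sink (284,189). The sink is at (378,169), the cap at (378,228) and the strip at (282,270). Next I'll measure these.

```bash
cat > h.py <<'E'
from station import *
import cv2,numpy as np
def ray(c,px,z):
    px=np.atleast_2d(np.asarray(px,float))
    d=np.c_[(px[:,0]-c['cx'])/c['fx'],(px[:,1]-c['cy'])/c['fy'],np.ones(len(px))]
    R=np.array(c['R']);o=-R.T@np.array(c['t']); w=d@R
    return o+w*((z-o[2])/w[:,2])[:,None]
def proj(c,X):
    X=np.atleast_2d(X)@np.array(c['R']).T+np.array(c['t'])
    return np.c_[c['fx']*X[:,0]/X[:,2]+c['cx'],c['fy']*X[:,1]/X[:,2]+c['cy']]
def cloud(c,d):
    v,u=np.mgrid[:d.shape[0],:d.shape[1]]
    P=np.stack([(u-c['cx'])/c['fx']*d,(v-c['cy'])/c['fy']*d,d],-1)
    return (P-np.array(c['t']))@np.array(c['R'])
def hsv(im): return cv2.cvtColor(im,cv2.COLOR_RGB2HSV)
def blobs(m,amin=15):
    n,l,st,ce=cv2.connectedComponentsWithStats(m.astype(np.uint8))
    return [(l==i,st[i],ce[i]) for i in range(1,n) if st[i][4]>=amin]
def rect(P):
    (x,y),(w,h),a=cv2.minAreaRect((P[:,:2]*1000).astype(np.float32))
    if w<h: w,h,a=h,w,a+90
    return round(x,1),round(y,1),round(w,1),round(h,1),round((a+90)%180-90,1)
E
python3 - <<'E'
from h import *
for n in("top","scene"):
    f=np.load(f"pics/{n}0.npz");im,d=f['im'],f['d'];c=get_calibration(n)
    H=hsv(im);h,s,v=[H[:,:,i].astype(int) for i in range(3)]
    W=cloud(c,d)
    masks={'red':((h<8)|(h>172))&(s>140)&(v>60),'green':(h>45)&(h<85)&(s>120),'blue':(h>100)&(h<130)&(s>80)}
    for k,m in masks.items():
        for b,st,ce in blobs(m):
            if (W[b][:,2]>.2).any() or abs(W[b][:,1]).max()>.75: continue
            print(n,k,st.tolist(),np.round(ce,1),np.round(np.median(W[b],0),3),np.round(W[b].min(0),3),np.round(W[b].max(0),3))
    if n=="top":
        t=im[130:320,60:420]; cv2.imwrite("pics/topz.png",cv2.resize(t,None,fx=2.2,fy=2.2,interpolation=cv2.INTER_CUBIC)[:,:,::-1])
    # things by height
    up=(W[:,:,2]>.012)&(W[:,:,2]<.1)&(d>0)&(np.abs(W[:,:,1])<.7)&(W[:,:,0]>.2)&(W[:,:,0]<1)
    for b,st,ce in blobs(up,20):
        top=b&(W[:,:,2]>np.percentile(W[b][:,2],95)-.004)
        print(n,'up',st.tolist(),rect(W[b]),'top',rect(W[top]),round(float(np.median(W[top][:,2])),3))
E
```

```text
top red [110, 290, 17, 10, 81] [118.3 294.4] [0.397 0.29  0.056] [ 0.39   0.274 -0.   ] [0.404 0.33  0.059]
top green [268, 266, 29, 4, 51] [282.2 267.2] [ 0.395 -0.067  0.018] [ 0.39  -0.099  0.015] [ 0.399 -0.035  0.02 ]
top green [268, 271, 30, 4, 58] [282.6 272.6] [ 0.383 -0.067  0.019] [ 0.378 -0.099  0.015] [ 0.388 -0.033  0.022]
top blue [251, 154, 40, 10, 41] [270.7 158.5] [ 0.652 -0.087  0.014] [ 0.647 -0.134  0.012] [ 0.656 -0.037  0.018]
top blue [165, 170, 61, 16, 71] [192.8 177.6] [0.635 0.108 0.014] [ 0.627  0.027 -0.001] [0.642 0.177 0.017]
top blue [183, 239, 19, 5, 19] [192.  241.1] [0.486 0.127 0.014] [0.484 0.106 0.011] [0.488 0.148 0.016]
top up [272, 82, 42, 44, 905] (775.2, -159.2, 98.9, 98.5, -74.9) top (776.6, -159.8, 98.0, 98.0, 46.2) 0.045
top up [142, 94, 64, 58, 2230] (770.9, 129.4, 120.2, 92.7, -75.4) top (771.0, 129.3, 120.0, 91.4, -75.0) 0.06
top up [227, 151, 93, 81, 384] (577.1, -66.0, 210.3, 150.6, -85.3) top (577.0, -65.7, 210.2, 150.3, -85.1) 0.015
top up [366, 153, 25, 31, 469] (584.8, -332.7, 62.0, 40.7, -30.1) top (585.0, -332.8, 60.3, 40.7, -30
[... 1728 characters left out ...]
 14.7) top (472.7, 314.3, 163.2, 58.3, 14.2) 0.054
scene up [317, 185, 15, 8, 27] (490.4, 147.6, 41.9, 17.3, 70.1) top (490.4, 147.6, 41.9, 17.3, 70.1) 0.013
scene up [156, 214, 43, 40, 991] (780.3, -154.3, 99.2, 98.0, 51.6) top (780.1, -154.1, 98.0, 97.6, 55.8) 0.044
scene up [255, 215, 20, 5, 25] (645.9, 26.0, 49.9, 5.1, -83.5) top (645.9, 26.0, 49.9, 5.1, -83.5) 0.013
scene up [278, 219, 17, 4, 20] (640.3, 81.9, 41.6, 5.1, -82.0) top (640.3, 81.9, 41.6, 5.1, -82.0) 0.013
scene up [316, 222, 9, 8, 22] (627.5, 172.6, 29.5, 13.9, -31.1) top (627.5, 172.6, 29.5, 13.9, -31.1) 0.014
scene up [263, 240, 55, 49, 2415] (773.2, 133.2, 119.7, 94.0, -75.2) top (773.0, 132.6, 118.4, 92.9, -75.9) 0.059
```

View pics/topz.png

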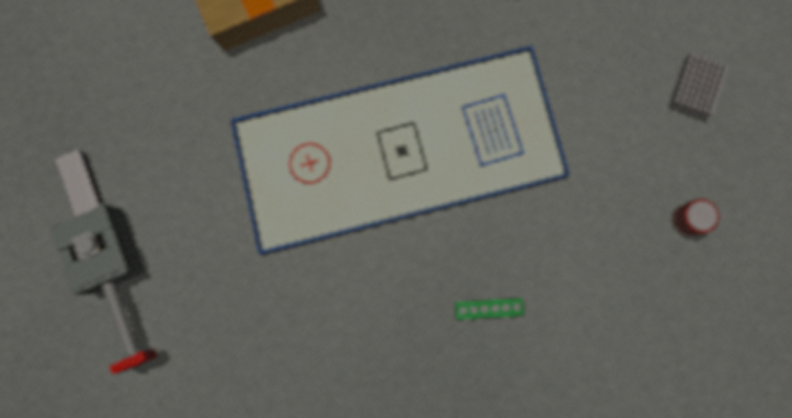

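Run:
```python
from h import *
for n in("top","scene"):
    f=np.load(f"pics/{n}0.npz");im,d=f['im'],f['d'];c=get_calibration(n)
    W=cloud(c,d)
    # sheet polygon
    H=hsv(im);g=cv2.cvtColor(im,cv2.COLOR_RGB2GRAY)
    white=(g>140)&(H[:,:,1]<60)&(abs(W[:,:,2]-.006)<.012)&(W[:,:,0]>.45)&(W[:,:,0]<.7)
    b=max(blobs(white),key=lambda t:t[1][4])[0].astype(np.uint8)
    cs,_=cv2.findContours(b,cv2.RETR_CCOMP,cv2.CHAIN_APPROX_NONE)
    o=max(cs,key=cv2.contourArea)
    print(n,'sheet',rect(ray(c,o[:,0,:],.006)))
    fill=cv2.drawContours(np.zeros_like(b),[o],-1,1,-1); fill=cv2.erode(fill,np.ones((3,3)))
    k=6
    G=cv2.resize(g,None,fx=k,fy=k,interpolation=cv2.INTER_CUBIC);F=cv2.resize(fill,None,fx=k,fy=k,interpolation=cv2.INTER_NEAREST)
    bg=np.median(g[fill>0]);
    dark=(G<bg-18)&(F>0)
    for m,st,ce in blobs(dark,400):
        cc=max(cv2.findContours(m.astype(np.uint8),cv2.RETR_EXTERNAL,cv2.CHAIN_APPROX_NONE)[0],key=cv2.contourArea)[:,0,:]
        P=ray(c,(cc+.5)/k-.5,.006); 
        px=im[(np.argwhere(m)[:,0]//k),(np.argwhere(m)[:,1]//k)].mean(0)
        print('  ',st.tolist(),rect(P),px.round())
    # nest
    reg=(abs(W[:,:,1]-.32)<.1)&(abs(W[:,:,0]-.5)<.16)&(W[:,:,2]>.012)
    for lo,hi in((.012,.024),(.024,.05),(.05,.053),(.053,.058),(.058,.2)):
        m=reg&(W[:,:,2]>lo)&(W[:,:,2]<=hi)
        if m.sum()>8: print('  z',lo,hi,m.sum(),rect(W[m]))
    h,s,v=[H[:,:,i].astype(int) for i in range(3)]
    m=reg&((h<10)|(h>170))&(s>100); print('  plate',m.sum(),rect(W[m]),'topface',rect(W[m&(W[:,:,2]>.052)]), W[m][:,2].max())
    print('  max z',W[reg][:,2].max())
```

```text
top sheet (571.8, -0.5, 323.9, 134.4, -85.1)
   [1617, 1034, 174, 203, 7342] (575.2, -103.9, 73.1, 53.3, 7.2) [108. 116. 122.]
   [1712, 1071, 42, 111, 1078] (576.6, -115.3, 47.2, 5.2, 7.2) [117. 123. 123.]
   [1673, 1078, 60, 113, 2109] (575.7, -103.5, 46.4, 13.5, 6.9) [117. 123. 122.]
   [1655, 1089, 40, 108, 934] (573.9, -92.6, 45.6, 5.2, 7.8) [118. 124. 123.]
   [1384, 1110, 145, 165, 6589] (568.3, -2.8, 59.8, 47.4, 5.4) [111. 112. 101.]
   [1148, 1168, 117, 117, 3554] (570.9, 97.0, 46.4, 45.9, -7.4) [141. 111.  98.]
   [1436, 1173, 41, 38, 1204] (568.3, -2.6, 14.7, 14.5, -85.1) [93. 94. 84.]
   [1182, 1205, 45, 40, 856] (571.4, 97.8, 14.6, 13.1, 56.2) [143. 105.  93.]
  z 0.012 0.024 433 (506.4, 315.3, 236.6, 56.3, 8.2)
  z 0.024 0.05 449 (470.1, 310.5, 161.6, 58.8, 14.4)
  z 0.05 0.053 247 (471.1, 309.9, 162.5, 59.0, 15.5)
  z 0.053 0.058 618 (469.9, 310.5, 160.6, 58.6, 13.7)
  z 0.058 0.2 61 (458.7, 309.5, 135.6, 24.8, 13.6)
  plate 109 (398.3, 290.9, 35.5, 12.6, -74.8) topface (397.1, 290.7, 35.5, 9.9, -76.3) 0.05926394994279132
  max z 0.06323524173436663
scene sheet (570.2, 2.0, 328.9, 131.6, -84.9)
   [1307, 1070, 147, 130, 9476] (576.2, -101.4, 77.1, 54.5, 7.4) [111. 111. 125.]
   [1528, 1122, 127, 112, 4971] (568.8, -0.2, 63.0, 48.8, 6.3) [110. 102.  93.]
   [1575, 1161, 35, 32, 916] (569.2, -0.3, 19.2, 15.5, 19.2) [87. 79. 73.]
   [1750, 1194, 106, 84, 3456] (571.4, 99.9, 49.6, 46.7, 16.9) [155. 102.  92.]
   [1781, 1214, 46, 43, 953] (571.1, 99.9, 20.2, 17.1, 53.8) [158. 101.  91.]
  z 0.012 0.024 426 (513.4, 321.8, 231.2, 57.0, 19.0)
  z 0.024 0.05 402 (473.4, 314.7, 163.9, 57.8, 13.9)
  z 0.05 0.053 218 (472.1, 313.8, 165.0, 58.3, 14.5)
  z 0.053 0.058 268 (472.6, 314.6, 161.9, 58.1, 13.8)
  z 0.058 0.2 26 (517.6, 325.7, 19.7, 15.4, -39.6)
  plate 140 (461.6, 325.0, 155.6, 35.3, 26.4) topface (400.5, 295.4, 34.9, 14.6, -79.5) 0.05760189953230976
  max z 0.062032087092164845
```

Request:
move_arm(motion=[[0.35,-0.76,-0.2,0.86,0],[0.36,-0.76,-0.2,0.86,0],[0.36,-0.76,-0.2,0.86,0],[0.36,-0.76,-0.2,0.86,0],[0.36,-0.76,-0.2,0.86,0],[0.36,-0.76,-0.2,0.85,0],[0,0,0,0,0],[0,0,0,0,0]], force=40)

```text
time_s: 0.9
ee_pos: [0.3674, 0.2841, 0.171]
tcp_rot: [-0.123, 0.992, 0.0, -0.001]
ft_force: [0.6, 0.6, 0.7]
opening: -0.0004
```

```bash
cat > look.py <<'E'
from h import *
import sys
n,name=sys.argv[1:3]
s=state();c=get_calibration(n);im,d=snapshot(n)
cv2.imwrite(f"pics/{name}.png",im[:,:,::-1]);np.savez(f"pics/{name}.npz",im=im,d=d,**c)
q=s['tcp_rot'];yaw=np.degrees(2*np.arctan2(q[1],q[0]))-90
print(s['time_s'],np.round(s['ee_pos'],4),'jaw',round(yaw%180,2),'J',np.round(s['joint_pos'],3),np.round(s['ft_force'],1),s['opening'])
E
python3 look.py wrist w1
```

```text
0.9 [0.3674 0.2841 0.171 ] jaw 104.13 J [ 0.485  0.131 -0.339  1.102  0.     0.238] [0.6 0.6 0.7] -0.00036425469195157194
```

View pics/w1.png

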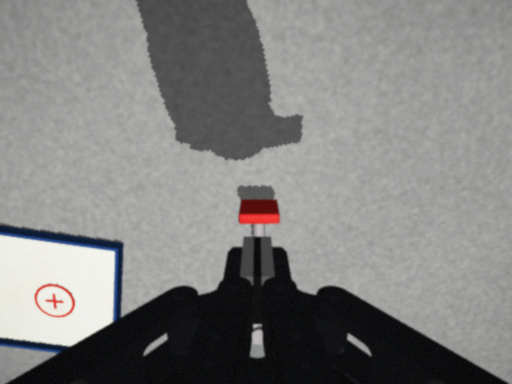

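Run:
```python
from h import *
f=np.load("pics/w1.npz");c={k:f[k] for k in f.files};im,d=f['im'],f['d']
print(proj(c,[[.367,.284,.171],[.3674,.2841,.03],[.4,.293,.056]]), -c['R'].T@c['t'])
W=cloud(c,d);H=hsv(im);h,s,v=[H[:,:,i].astype(int) for i in range(3)]
m=((h<10)|(h>170))&(s>150)
for b,st,ce in blobs(m,20): print(st.tolist(),rect(W[b]),W[b][:,2].min(),W[b][:,2].max()); t=b&(W[:,:,2]>.052);print(rect(W[t]) if t.sum()>5 else '')
for b,st,ce in blobs(m,20):
  P=W[b]; print(np.round(P.mean(0),4))
```

```text
[[258.97529376 249.04546863]
 [258.05138807 174.86744617]
 [258.92248993 220.18171166]] [0.29228649 0.26424476 0.31354991]
[239, 200, 40, 24, 867] (361.4, 276.0, 135.9, 34.5, 23.9) -0.00010015639608106323 0.31354991063374105
(347.1, 280.0, 114.0, 34.2, 13.5)
[35, 285, 25, 14, 34] (560.7, 85.8, 34.0, 8.6, -48.3) 0.005429369257939172 0.007762720556719916

[61, 287, 13, 27, 32] (567.9, 113.9, 35.4, 10.3, 15.9) 0.00460587695826744 0.007615082824480101

[52, 296, 6, 12, 24] (573.5, 98.0, 14.8, 4.2, 13.5) 0.0058293141509345135 0.00813591940830017

[0.395  0.2914 0.0484]
[0.559  0.0866 0.0066]
[0.5673 0.1144 0.0065]
[0.5739 0.0979 0.007 ]
```

Run:
```python
from h import *
f=np.load("pics/w1.npz");c={k:f[k] for k in f.files};im,d=f['im'],f['d']
W=cloud(c,d);H=hsv(im);h,s,v=[H[:,:,i].astype(int) for i in range(3)]
m=((h<10)|(h>170))&(s>150)&(d>0.1)
b=blobs(m,200)[0][0]; top=b&(W[:,:,2]>.053)&(v>160); face=b&(W[:,:,2]>.015)&(W[:,:,2]<.052)
print('top',top.sum(),rect(W[top]),'face',face.sum(),rect(W[face]),np.median(W[face],0))
for r in range(198,226,2): print(r,np.round(W[r,259],3),v[r,259])
# ring fit
m2=((h<10)|(h>170))&(s>60)&(np.arange(512)[None]<110)&(np.arange(384)[:,None]>270)
P=ray(c,np.argwhere(m2)[:,::-1],.006);print('cap mark',rect(P))
```

```text
top 357 (398.4, 292.3, 34.2, 8.4, -76.5) face 425 (403.2, 293.6, 33.1, 20.6, -75.9) [0.39397287 0.29079776 0.03782442]
198 [0.399 0.293 0.001] 88
200 [0.393 0.292 0.023] 84
202 [0.394 0.292 0.027] 86
204 [0.394 0.292 0.033] 86
206 [0.394 0.292 0.038] 86
208 [0.393 0.291 0.044] 88
210 [0.394 0.292 0.047] 87
212 [0.394 0.292 0.053] 96
214 [0.394 0.292 0.056] 187
216 [0.396 0.292 0.055] 239
218 [0.398 0.293 0.056] 241
220 [0.4   0.293 0.056] 238
222 [0.402 0.294 0.056] 229
224 [0.411 0.296 0.038] 198
cap mark (573.9, 97.4, 45.4, 44.4, -75.9)
```

Request:
move_arm(motion=[[-0.06,0,-0.8,0,0],[0,0,-0.8,0,0],[0,0,-0.8,0,0],[0,0,-0.52,0,0],[0,0,0,0,0]])

```text
time_s: 1.45
ee_pos: [0.3609, 0.2848, 0.0223]
tcp_rot: [-0.126, 0.992, -0.001, -0.003]
ft_force: [-0.2, 0.5, -0.1]
opening: -0.0002
```

Request:
move_arm(motion=[[0.2,0.05,0,0,0],[0.2,0.05,0,0,0],[0.2,0.05,0,0,0],[0.2,0.05,0,0,0],[0.2,0.05,0,0,0],[0.2,0.05,0,0,0],[0.2,0.05,0,0,0]])

```text
time_s: 2.15
ee_pos: [0.4357, 0.3033, 0.0264]
tcp_rot: [-0.125, 0.992, 0.001, 0.001]
ft_force: [-3.8, 0.5, 1.6]
opening: -0.0001
```

```bash
python3 look.py top t2
```

```text
2.15 [0.4357 0.3033 0.0264] jaw 104.34 J [ 0.456  0.382 -0.395  0.793  0.001  0.206] [-3.8  0.5  1.6] -0.00010249477367491302
```

Request:
move_arm(motion=[[0.1,0.025,0,0,0],[0.1,0.025,0,0,0],[0.06,0.015,0,0,0],[0,0,0,0,0]])

```text
time_s: 2.6
ee_pos: [0.4483, 0.3058, 0.0254]
tcp_rot: [-0.125, 0.992, -0.0, 0.001]
ft_force: [0.1, 0.3, -0.3]
opening: -0.0002
```

Request:
move_arm(motion=[[0.06,0.015,0,0,0],[0.06,0.015,0,0,0]])

```text
time_s: 2.8
ee_pos: [0.4508, 0.3064, 0.025]
tcp_rot: [-0.125, 0.992, -0.0, -0.002]
ft_force: [-14.2, -2.1, 10.6]
opening: 0.0002
```

```bash
python3 look.py top t3; python3 look.py wrist w3
```

```text
2.8 [0.4508 0.3064 0.025 ] jaw 104.36 J [ 0.449  0.411 -0.353  0.812  0.001  0.199] [-14.2  -2.1  10.6] 0.00016941686536164416
2.85 [0.4507 0.3064 0.0249] jaw 104.36 J [ 0.449  0.411 -0.352  0.813  0.001  0.199] [-7.7 -2.   4.6] 1.537620147770372e-05
```

View pics/t3.png

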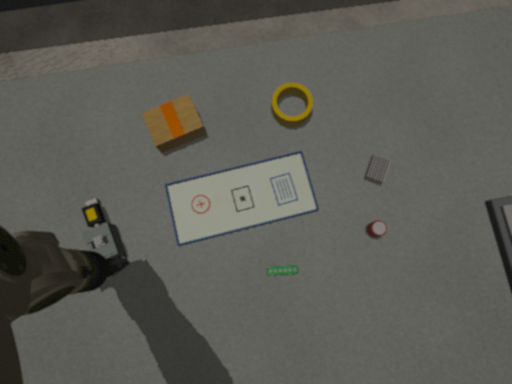

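View pics/w3.png

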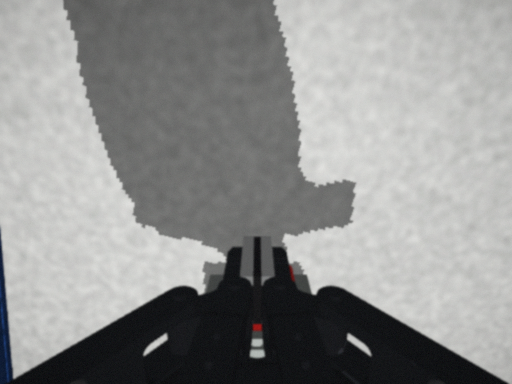

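Top image: the module is out on the apron, its yellow patch at about (93,213). I'll check that the pin is fully home.

Request:
move_arm(motion=[[0.04,0.01,0,0,0],[0.04,0.01,0,0,0],[0,0,0,0,0]])

```text
time_s: 3.2
ee_pos: [0.4507, 0.3063, 0.0246]
tcp_rot: [-0.125, 0.992, -0.001, -0.006]
ft_force: [-17.6, -4.3, 14.1]
opening: -0.0001
```

Run:
```python
from h import *
for n in("top","scene"):
    c=get_calibration(n);im,d=snapshot(n);W=cloud(c,d);H=hsv(im);h,s,v=[H[:,:,i].astype(int) for i in range(3)]
    cv2.imwrite(f"pics/{n}4.png",im[:,:,::-1])
    m=(h>20)&(h<35)&(s>150)&(abs(W[:,:,1]-.34)<.06)&(abs(W[:,:,0]-.585)<.08)
    cv=ray(c,np.argwhere(m)[:,::-1],.044); print(n,'yellow',m.sum(),rect(cv),cv.mean(0))
    m=(W[:,:,2]>.036)&(abs(W[:,:,1]-.34)<.06)&(W[:,:,0]>.545)&(W[:,:,0]<.66);print(rect(W[m]),np.median(W[m][:,2]))
    m=(W[:,:,2]>.012)&(abs(W[:,:,1]-.34)<.06)&(W[:,:,0]>.5)&(W[:,:,0]<.66);print('apron end',W[m][:,0].max())
    R=np.array([np.cos(np.radians(14.3)),np.sin(np.radians(14.3))])
    for P in (W[m],): print('nest x max', ((P[:,:2]-[.5184,.3243])@R).max())
```

```text
top yellow 133 (581.1, 340.4, 30.9, 22.5, 15.3) [0.58123011 0.34036647 0.044     ]
(570.0, 333.2, 73.4, 41.1, 26.4) 0.04398752924992257
apron end 0.6227693230528686
nest x max 0.10533807037041515
scene yellow 83 (588.6, 343.2, 47.7, 24.7, -1.9) [0.5813877  0.34255754 0.044     ]
(576.0, 334.0, 65.5, 58.3, 3.7) 0.04364821477649101
apron end 0.6258742934548176
nest x max 0.11019299239132721
```

Request:
move_arm(motion=[[-0.3,-0.075,0,0,0],[-0.3,-0.075,0,0,0],[0,0,0.8,0,0],[0,0,0.8,0,60],[0,0,0.8,0,60],[0,0,0.4,0,60],[0.6,0.15,0,0,60],[0.9,0.22,0,0,60],[0.9,0.22,0,0,60],[0,0,0,0,60]])

```text
time_s: 4.3
ee_pos: [0.5534, 0.3309, 0.1633]
tcp_rot: [-0.124, 0.992, 0.0, 0.002]
ft_force: [-0.3, -0.2, -1.4]
opening: 0.06
```

```bash
python3 look.py wrist w5; python3 look.py top t5
```

```text
4.3 [0.5534 0.3309 0.1633] jaw 104.22 J [ 4.15e-01  4.71e-01  1.14e-01  1.21e+00 -1.00e-03  1.67e-01] [-0.3 -0.2 -1.4] 0.05996696623778929
4.35 [0.5502 0.3303 0.1635] jaw 104.25 J [ 0.416  0.468  0.109  1.212 -0.     0.167] [-0.5 -1.  -0.6] 0.06031959059248767
```

View pics/w5.png

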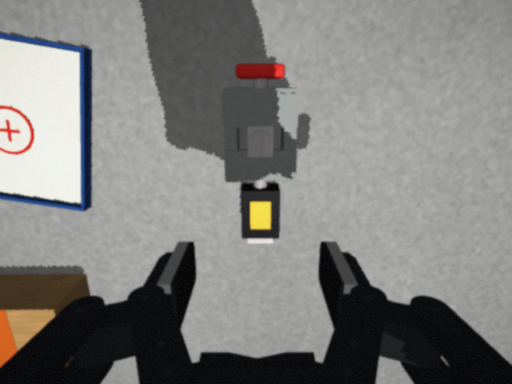

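View pics/t5.png

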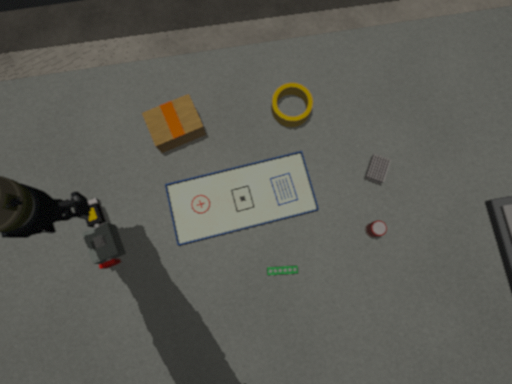

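Run:
```python
from h import *
f=np.load("pics/w5.npz");c={k:f[k] for k in f.files};im,d=f['im'],f['d']
H=hsv(im);h,s,v=[H[:,:,i].astype(int) for i in range(3)]
yx=np.argwhere((h>20)&(h<35)&(s>150)); yx=yx[(abs(yx[:,1]-260)<25)&(abs(yx[:,0]-215)<25)]
print(rect(ray(c,yx[:,::-1],.044)))
W=cloud(c,d); m=(abs(W[:,:,2]-.044)<.003); bl=[b for b in blobs(m,50) if b[0][215,260]]
print(rect(W[bl[0][0]]), bl[0][1])
print(state()['ee_pos'])
```

```text
(583.4, 340.2, 26.7, 19.5, 14.2)
(582.5, 339.7, 45.6, 33.9, 14.4) [ 240  189   40   49 1861]
[0.54823972 0.33002242 0.16398466]
```

Request:
move_arm(motion=[[0.35,0.1,-0.3,0,60],[0.35,0.1,-0.3,0,60],[0,0,-0.6,0,60],[0,0,-0.6,0,60],[0,0,-0.5,0,60],[0,0,-0.4,0,60],[0,0,-0.14,0,60],[0,0,0,0,60]])

```text
time_s: 5.2
ee_pos: [0.5808, 0.3399, 0.0229]
tcp_rot: [-0.125, 0.992, -0.0, -0.001]
ft_force: [-0.1, 0.7, 0.2]
opening: 0.0601
```

```bash
python3 look.py wrist w6
```

```text
5.2 [0.5808 0.3399 0.0229] jaw 104.36 J [0.41  0.623 0.008 0.958 0.    0.16 ] [-0.1  0.7  0.2] 0.06007912223406581
```

View pics/w6.png

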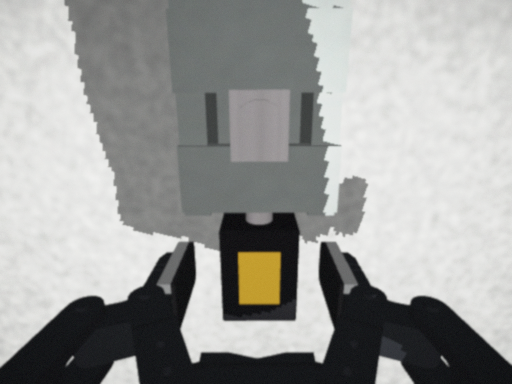

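The module (259,267) is between the pads and well centred, so I'll grip it.

Request:
move_arm(motion=[[0,0,0,0,25],[0,0,0,0,25],[0,0,0,0,25],[0,0,0,0,25],[0,0,0,0,25]], force=45)

```text
time_s: 5.75
ee_pos: [0.5835, 0.3408, 0.0254]
tcp_rot: [-0.125, 0.992, 0.001, 0.002]
ft_force: [-0.7, 0.3, 6.9]
opening: 0.0329
```

Request:
move_arm(motion=[[0,0,0.15,0,25],[0,0,0.35,0,25],[0,0,0.6,0,25],[0,0,0.6,0,25],[0,0,0.3,0,25],[0,0,0,0,25]])

```text
time_s: 6.35
ee_pos: [0.584, 0.341, 0.1268]
tcp_rot: [-0.125, 0.992, 0.001, 0.003]
ft_force: [-0.0, 0.3, -0.7]
opening: 0.0331
```

```bash
python3 look.py wrist w7
```

```text
6.35 [0.584  0.341  0.1268] jaw 104.34 J [0.41  0.548 0.148 1.166 0.    0.16 ] [-0.   0.3 -0.7] 0.0330818359543845
```

View pics/w7.png

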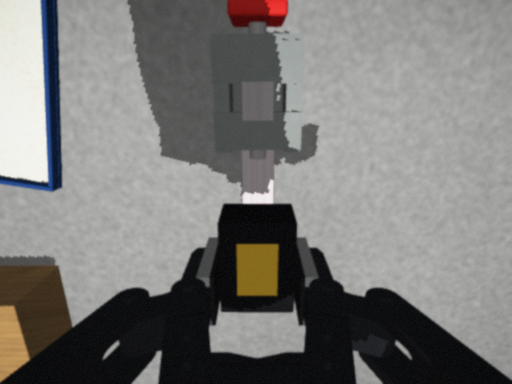

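```bash
cat > held.py <<'E'
from h import *
import sys
f=np.load(f"pics/{sys.argv[1]}.npz");c={k:f[k] for k in f.files};im,d=f['im'],f['d']
W=cloud(c,d);r0,r1,c0,c1=map(int,sys.argv[2:6]);S=W[r0:r1,c0:c1].reshape(-1,3)
z=np.median(S[:,2]);print('top z',z);p=blobs(abs(W[:,:,2]-z)<.003,50)
for b in p:
    if b[0][r0:r1,c0:c1].mean()>.5: print(rect(W[b[0]]),b[1])
E
python3 held.py w7 250 290 240 275
```

```text
top z 0.1455263909656036
(584.5, 336.5, 53.2, 46.6, -75.6) [ 187  219  124   93 7325]
```

Request:
move_arm(motion=[[-0.04,-0.6,0,-0.14,25],[-0.04,-0.9,0,-0.14,25],[-0.04,-0.95,0,-0.14,25],[-0.04,-0.95,0,-0.14,25],[-0.04,-0.95,0,-0.14,25],[-0.04,-0.95,0,-0.14,25],[-0.04,-0.9,0,-0.14,25],[-0.03,-0.65,0,-0.15,25],[0,0,0,0,25],[0,0,0,0,25]])

```text
time_s: 7.4
ee_pos: [0.5657, -0.0028, 0.1219]
tcp_rot: [-0.045, 0.999, 0.001, -0.001]
ft_force: [0.0, -0.1, -1.1]
opening: 0.0329
```

```bash
python3 look.py wrist w8
```

```text
7.4 [ 0.5657 -0.0028  0.1219] jaw 95.19 J [-1.470e-01  3.530e-01 -1.730e-01  1.048e+00  1.000e-03 -2.380e-01] [ 0.  -0.1 -1.1] 0.032929409514946315
```

View pics/w8.png

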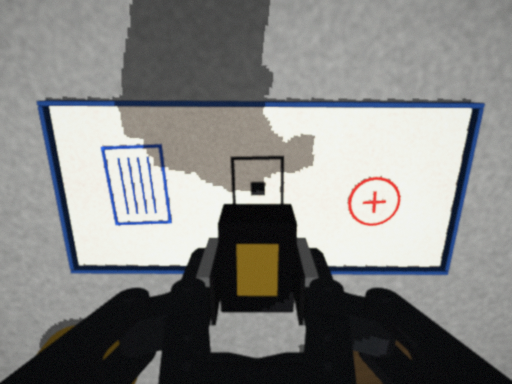

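```bash
python3 - <<'E'
from h import *
f=np.load("pics/w8.npz");c={k:f[k] for k in f.files};im=f['im']
g=cv2.cvtColor(im,cv2.COLOR_RGB2GRAY);H=hsv(im);h,s,v=[H[:,:,i].astype(int) for i in range(3)]
def sub(m,r0,r1,c0,c1):
    z=np.zeros_like(m);z[r0:r1,c0:c1]=m[r0:r1,c0:c1];return np.argwhere(z)[:,::-1]
k=sub(g<60,178,198,245,270);print('sq',ray(c,k.mean(0),.006),len(k))
k=sub(g<75,152,202,226,290);P=ray(c,k,.006)[:,:2]*1000
ed=ray(c,sub(g<75,152,163,236,280),.006)
vx,vy,x,y=cv2.fitLine(ed[:,:2].astype(np.float32),cv2.DIST_HUBER,0,.01,.01).ravel();print('edge ang',np.degrees(np.arctan2(vy,vx))%180-90, x,y)
k=sub((h>100)&(h<130)&(s>60),140,230,95,176);print('sink',rect(ray(c,k,.006)))
k=sub(((h<10)|(h>170))&(s>60),170,230,340,405);print('cap',rect(ray(c,k,.006)))
E
python3 held.py w8 250 290 240 275; python3 -c "
from station import *;print(state()['ee_pos'],state()['tcp_rot'])"
```

```text
sq [[ 0.56993136 -0.00285648  0.006     ]] 149
edge ang 6.779167 0.54422855 -0.004666941
sink (577.5, -103.9, 70.2, 50.0, 7.5)
cap (573.5, 97.9, 45.0, 44.9, -15.9)
top z 0.14072208262978794
(565.6, -3.7, 47.0, 46.3, 5.9) [ 203  218  108   94 7247]
[ 0.56590295 -0.0019544   0.1221282 ] [-4.60826832e-02  9.98936887e-01  4.87667495e-04 -1.11590530e-03]
```

Request:
move_arm(motion=[[0.09,-0.01,-0.3,0.1,25],[0,0,-0.6,0,25],[0,0,-0.5,0,25],[0,0,-0.35,0,25],[0,0,-0.2,0,25],[0,0,-0.1,0,25],[0,0,-0.05,0,25],[0,0,0,0,25],[0,0,0,0,25]])

```text
time_s: 8.35
ee_pos: [0.5721, -0.0027, 0.0192]
tcp_rot: [-0.053, 0.999, -0.0, 0.001]
ft_force: [0.4, -0.2, -0.6]
opening: 0.0327
```

```bash
python3 look.py wrist w9;python3 held.py w9 250 290 240 275
```

```text
8.35 [ 0.5721 -0.0027  0.0192] jaw 96.11 J [-0.145  0.456 -0.295  0.818  0.    -0.252] [ 0.4 -0.2 -0.6] 0.03274647877207471
top z 0.03799648410633878
(572.0, -7.1, 53.1, 46.7, -84.1) [ 187  219  124   93 7341]
```

View pics/w9.png

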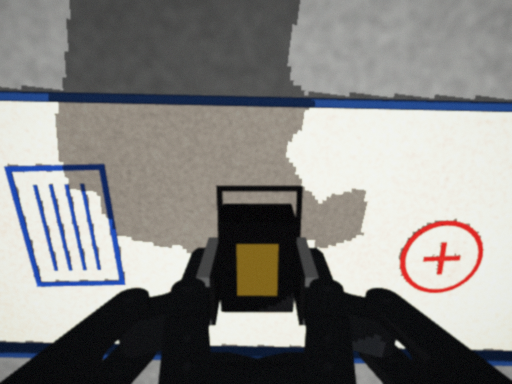

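Request:
move_arm(motion=[[-0.04,0,-0.06,0,25],[0,0,-0.05,0,25],[0,0,-0.03,0,25],[0,0,0,0,25],[0,0,0,0,25]])

```text
time_s: 8.9
ee_pos: [0.5692, -0.0028, 0.0114]
tcp_rot: [-0.053, 0.999, 0.0, -0.0]
ft_force: [-1.3, 1.1, 1.7]
opening: 0.0327
```

```bash
python3 look.py wrist w10;python3 held.py w10 250 290 240 275
```

```text
8.9 [ 0.5692 -0.0028  0.0114] jaw 96.1 J [-0.146  0.462 -0.309  0.801  0.    -0.252] [-1.3  1.1  1.7] 0.032733219817911136
top z 0.030151512822081533
(568.8, -4.0, 47.0, 46.3, 4.7) [ 203  219  108   93 7235]
```

View pics/w10.png

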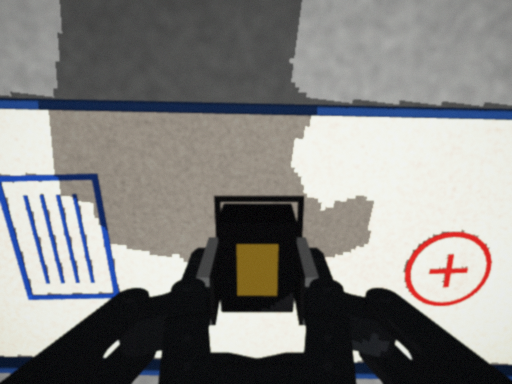

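The module's bottom is on the sheet, and the outline shows evenly on both sides with its near edge at row 197. I'll release it and lift.

Request:
move_arm(motion=[[0,0,0,0,38],[0,0,0,0,44],[0,0,0,0,50],[0,0,0,0,55],[0,0,0,0,55],[0,0,0.2,0,55],[0,0,0.6,0,60],[0,0,0.8,0,70],[0,0,0.8,0,70],[0,0,0,0,70]])

```text
time_s: 9.95
ee_pos: [0.5734, -0.0033, 0.1383]
tcp_rot: [-0.053, 0.999, -0.001, 0.006]
ft_force: [0.4, 0.4, 0.2]
opening: 0.07
```

```bash
python3 look.py wrist w11
```

```text
9.95 [ 0.5734 -0.0033  0.1383] jaw 96.11 J [-0.146  0.344 -0.143  1.073  0.    -0.252] [0.4 0.4 0.2] 0.07003902622524898
```

View pics/w11.png

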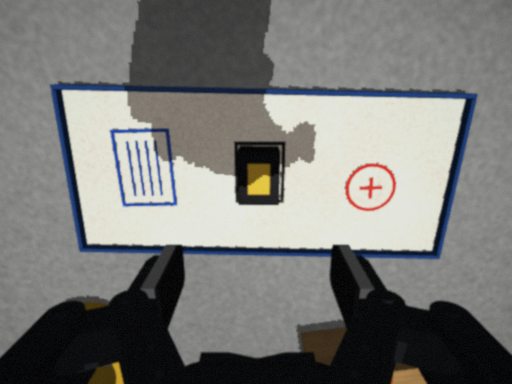

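Run:
```python
from h import *
f=np.load("pics/w11.npz");c={k:f[k] for k in f.files};im,d=f['im'],f['d'];W=cloud(c,d)
m=(abs(W[:,:,2]-.03)<.005);m[:130]=0;m[230:]=0;m[:,:200]=0;m[:,320:]=0
b=max(blobs(m,20),key=lambda t:t[1][4]);print('module top',rect(W[b[0]]),b[1])
g=cv2.cvtColor(im,cv2.COLOR_RGB2GRAY)
k=(g<70);k[:136]=0;k[212:]=0;k[:,:225]=0;k[:,296:]=0
b=max(blobs(k,20),key=lambda t:t[1][4]);print('outline(+module)',rect(ray(c,np.argwhere(b[0])[:,::-1],.006)))
t=im[120:220,215:305];cv2.imwrite("pics/w11z.png",cv2.resize(t,None,fx=6,fy=6,interpolation=cv2.INTER_CUBIC)[:,:,::-1])
```

```text
module top (568.7, -3.9, 46.0, 34.0, 5.9) [ 237  150   43   55 2281]
outline(+module) (571.3, -2.5, 56.1, 43.3, 6.1)
```

View pics/w11z.png

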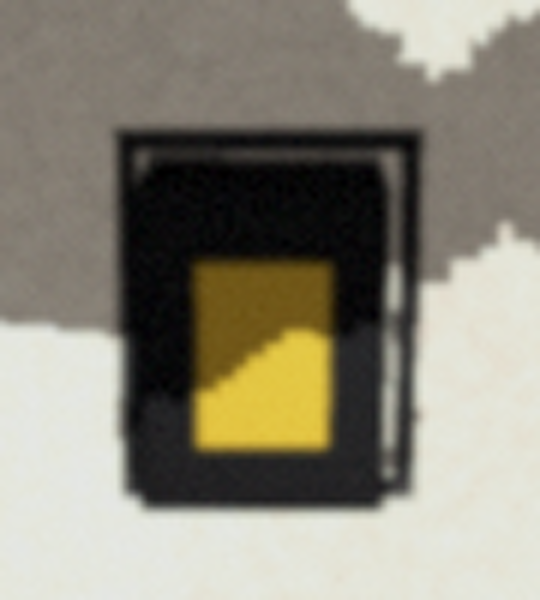

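Request:
move_arm(motion=[[0,-0.6,0,-0.5,75],[0.03,-0.85,0,-0.57,75],[0.03,-0.9,0,-0.57,75],[0.03,-0.9,0,-0.57,75],[0.03,-0.9,0,-0.57,75],[0.03,-0.9,0,-0.57,75],[0.03,-0.85,0,-0.57,75],[0,-0.65,0,-0.57,75],[0,0,0,0,75],[0,0,0,0,75]])

```text
time_s: 11.0
ee_pos: [0.5774, -0.3305, 0.1299]
tcp_rot: [0.258, 0.966, 0.001, -0.001]
ft_force: [0.9, 0.9, 0.6]
opening: 0.075
```

```bash
python3 look.py wrist w12; python3 look.py top t12
```

```text
11.0 [ 0.5774 -0.3305  0.1299] jaw 60.12 J [-0.641  0.532  0.129  1.17   0.    -0.119] [0.9 0.9 0.6] 0.07496661024046991
11.05 [ 0.5776 -0.3294  0.1303] jaw 60.21 J [-0.639  0.531  0.129  1.171  0.    -0.119] [0.1 1.7 0.5] 0.07495186808471956
```

View pics/w12.png

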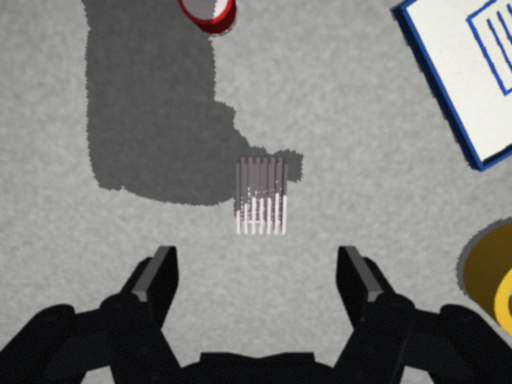

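Run:
```python
from h import *
f=np.load("pics/w12.npz");c={k:f[k] for k in f.files};im,d=f['im'],f['d'];W=cloud(c,d)
m=(W[:,:,2]>.02)&(W[:,:,2]<.036)&(abs(W[:,:,0]-.586)<.06)&(abs(W[:,:,1]+.33)<.06)
b=max(blobs(m,20),key=lambda t:t[1][4]);print(rect(W[b[0]]),b[1]);t=b[0]&(W[:,:,2]>.027);print(rect(W[t]))
f=np.load("pics/t12.npz");c={k:f[k] for k in f.files};im,d=f['im'],f['d'];W=cloud(c,d)
m=(abs(W[:,:,2]-.03)<.008)&(abs(W[:,:,0]-.57)<.05)&(abs(W[:,:,1])<.05)
print('module in top',m.sum(),rect(W[m]))
t=im[165:230,210:275];cv2.imwrite("pics/t12z.png",cv2.resize(t,None,fx=8,fy=8,interpolation=cv2.INTER_CUBIC)[:,:,::-1])
```

```text
(596.4, -315.7, 60.0, 2.7, -30.6) [281 161   7  73 303]
(596.5, -315.8, 59.9, 2.7, -30.7)
module in top 292 (566.7, -5.0, 46.0, 33.8, 5.0)
```

View pics/t12z.png

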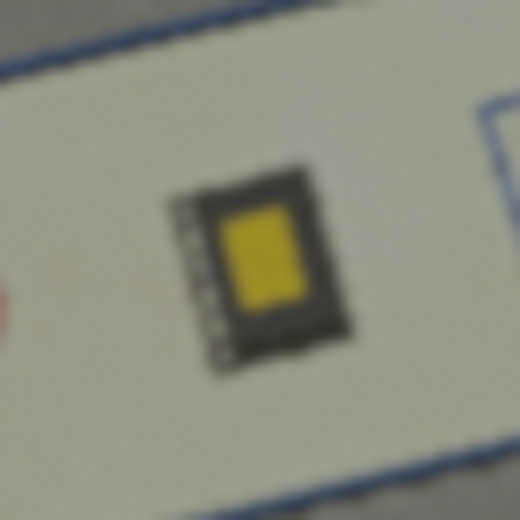

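Run:
```python
from h import *
f=np.load("pics/w12.npz");c={k:f[k] for k in f.files};im,d=f['im'],f['d'];W=cloud(c,d)
m=(W[:,:,2]>.025)&(W[:,:,2]<.036)&(abs(W[:,:,0]-.586)<.06)&(abs(W[:,:,1]+.33)<.06)
print(rect(W[m]),m.sum());print(state()['ee_pos'])
```

```text
(587.2, -332.0, 60.5, 40.1, -30.5) 1658
[ 0.57784882 -0.32890782  0.13059113]
```

Request:
move_arm(motion=[[0.19,-0.06,-0.2,-0.1,75],[0,0,-0.6,0,75],[0,0,-0.6,0,75],[0,0,-0.5,0,75],[0,0,-0.3,0,75],[0,0,-0.2,0,75],[0,0,0,0,75],[0,0,0,0,75]])

```text
time_s: 11.9
ee_pos: [0.5886, -0.3335, 0.0122]
tcp_rot: [0.264, 0.965, -0.0, 0.001]
ft_force: [1.2, -0.4, -0.2]
opening: 0.0749
```

```bash
python3 look.py wrist w13
```

```text
11.9 [ 0.5886 -0.3335  0.0122] jaw 59.4 J [-0.634  0.636  0.003  0.936  0.    -0.1  ] [ 1.2 -0.4 -0.2] 0.07493631754711456
```

View pics/w13.png

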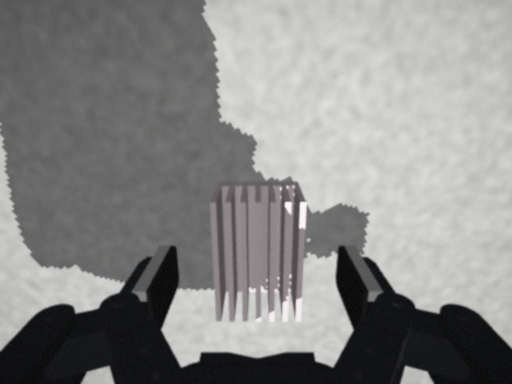

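Sink (258,260) is centred between the pads, so I'll grip it.

Request:
move_arm(motion=[[0,0,0,0,50],[0,0,0,0,32],[0,0,0,0,32],[0,0,0,0,32],[0,0,0,0,32],[0,0,0,0,32]])

```text
time_s: 12.55
ee_pos: [0.5885, -0.3339, 0.0126]
tcp_rot: [0.264, 0.964, -0.0, 0.001]
ft_force: [-0.4, 0.2, 5.2]
opening: 0.039
```

Request:
move_arm(motion=[[0,0,0.15,0,32],[0,0,0.35,0,32],[0,0,0.6,0,32],[0,0,0.6,0,32],[0,0,0.4,0,32],[0,0,0,0,32]])

```text
time_s: 13.15
ee_pos: [0.5895, -0.3344, 0.12]
tcp_rot: [0.264, 0.965, -0.001, 0.003]
ft_force: [-0.1, 0.2, -1.4]
opening: 0.0389
```

```bash
python3 look.py wrist w14
```

```text
13.15 [ 0.5895 -0.3344  0.12  ] jaw 59.38 J [-0.634  0.554  0.142  1.152  0.    -0.1  ] [-0.1  0.2 -1.4] 0.03894641656758708
```

View pics/w14.png

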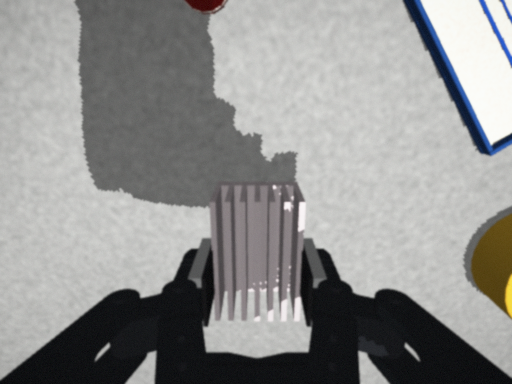

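Request:
move_arm(motion=[[0,0.5,0,0.6,32],[-0.03,0.75,0,0.8,32],[-0.04,0.8,0,0.8,32],[-0.04,0.8,0,0.8,32],[-0.04,0.8,0,0.8,32],[-0.04,0.6,0,0.6,32],[-0.02,0.38,0,0.35,32],[0,0,0,0,32],[0,0,0,0,32]])

```text
time_s: 14.1
ee_pos: [0.5765, -0.1013, 0.1148]
tcp_rot: [-0.064, 0.998, 0.0, -0.001]
ft_force: [-0.7, -0.3, -1.7]
opening: 0.039
```

```bash
python3 look.py wrist w15
python3 - <<'E'
from h import *
f=np.load("pics/w15.npz");c={k:f[k] for k in f.files};im,d=f['im'],f['d'];W=cloud(c,d)
m=(W[:,:,2]>.125)&(W[:,:,2]<.15)&(d>.05);m[:170]=0;m[330:]=0;m[:,:212]=0;m[:,304:]=0
print(rect(W[m]),np.percentile(W[m][:,2],[5,50,95]), state()['ee_pos'])
E
```

```text
14.1 [ 0.5765 -0.1013  0.1148] jaw 97.39 J [-0.311  0.393 -0.131  1.049 -0.    -0.44 ] [-0.7 -0.3 -1.7] 0.03900901275070884
(574.8, -101.8, 61.6, 41.0, 6.5) [0.12692634 0.13197949 0.13331064] [ 0.5767476  -0.10201877  0.11509728]
```

View pics/w15.png

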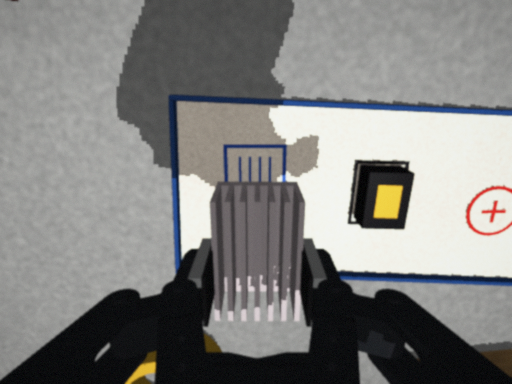

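Request:
move_arm(motion=[[0.05,-0.02,-0.3,0,32],[0,0,-0.5,0,32],[0,0,-0.5,0,32],[0,0,-0.35,0,32],[0,0,-0.15,0,32],[0,0,0,0,32],[0,0,0,0,32]])

```text
time_s: 14.85
ee_pos: [0.5803, -0.1035, 0.0268]
tcp_rot: [-0.064, 0.998, -0.0, 0.0]
ft_force: [0.2, 0.4, -0.8]
opening: 0.0386
```

```bash
python3 look.py wrist w16
python3 - <<'E'
from h import *
f=np.load("pics/w16.npz");c={k:f[k] for k in f.files};im,d=f['im'],f['d'];W=cloud(c,d)
m=(W[:,:,2]>.03)&(W[:,:,2]<.06)&(d>.05);m[:170]=0;m[330:]=0;m[:,:212]=0;m[:,304:]=0
z=np.percentile(W[m][:,2],95);m&=W[:,:,2]>z-.006
print(rect(W[m]),z)
g=cv2.cvtColor(im,cv2.COLOR_RGB2GRAY);print(state()['ee_pos'])
E
```

```text
14.85 [ 0.5803 -0.1035  0.0268] jaw 97.32 J [-0.313  0.477 -0.238  0.855  0.    -0.44 ] [ 0.2  0.4 -0.8] 0.038581422337723235
(578.4, -104.1, 61.3, 40.5, 6.1) 0.045187800128009284
[ 0.58065305 -0.1034533   0.02727901]
```

View pics/w16.png

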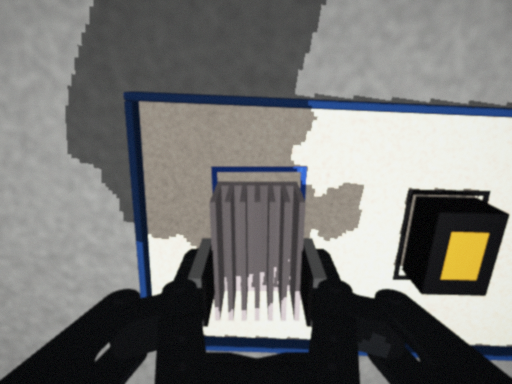

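Request:
move_arm(motion=[[-0.02,0,-0.07,0,32],[0,0,-0.05,0,32],[0,0,-0.03,0,32],[0,0,0,0,32],[0,0,0,0,32]])

```text
time_s: 15.4
ee_pos: [0.5788, -0.1027, 0.0189]
tcp_rot: [-0.064, 0.998, 0.0, 0.0]
ft_force: [-0.2, -0.1, -1.4]
opening: 0.0386
```

```bash
python3 look.py wrist w17
python3 - <<'E'
from h import *
f=np.load("pics/w17.npz");c={k:f[k] for k in f.files};im,d=f['im'],f['d'];W=cloud(c,d)
m=(W[:,:,2]>.02)&(W[:,:,2]<.06)&(d>.05);m[:170]=0;m[330:]=0;m[:,:212]=0;m[:,304:]=0
z=np.percentile(W[m][:,2],95);m&=W[:,:,2]>z-.006
print(rect(W[m]),z)
E
```

```text
15.4 [ 0.5788 -0.1027  0.0189] jaw 97.39 J [-0.312  0.483 -0.25   0.838  0.    -0.441] [-0.2 -0.1 -1.4] 0.038636619154159065
(577.0, -103.3, 61.6, 40.7, 6.8) 0.03722121917830242
```

View pics/w17.png

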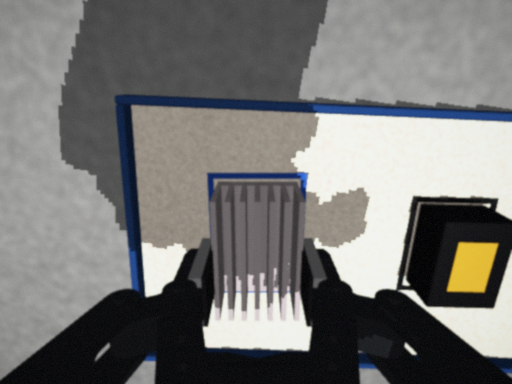

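Request:
move_arm(motion=[[0,0,-0.02,0,32],[0,0,-0.01,0,32],[0,0,0,0,32]])

```text
time_s: 15.75
ee_pos: [0.579, -0.1028, 0.0185]
tcp_rot: [-0.064, 0.998, -0.0, 0.0]
ft_force: [-2.8, 0.7, 7.7]
opening: 0.0391
```

Contact (7.7 N up). Release and lift.

Request:
move_arm(motion=[[0,0,0,0,43],[0,0,0,0,48],[0,0,0,0,54],[0,0,0,0,58],[0,0,0,0,58],[0,0,0.2,0,58],[0,0,0.6,0,58],[0,0,0.8,0,70],[0,0,0.8,0,70],[0,0,0,0,70]])

```text
time_s: 16.75
ee_pos: [0.5827, -0.1039, 0.1445]
tcp_rot: [-0.064, 0.998, -0.002, 0.005]
ft_force: [-0.4, 0.3, 0.5]
opening: 0.07
```

```bash
python3 look.py wrist w18
python3 - <<'E'
from h import *
f=np.load("pics/w18.npz");c={k:f[k] for k in f.files};im,d=f['im'],f['d'];W=cloud(c,d)
m=(W[:,:,2]>.03)&(W[:,:,2]<.042)&(abs(W[:,:,0]-.577)<.05)&(abs(W[:,:,1]+.103)<.045)
print('sink',rect(W[m]),m.sum())
H=hsv(im);h,s,v=[H[:,:,i].astype(int) for i in range(3)]
m=(h>100)&(h<130)&(s>80)&(abs(W[:,:,0]-.577)<.045)&(abs(W[:,:,1]+.103)<.035)&(W[:,:,2]<.012)
print('outline',rect(ray(c,np.argwhere(m)[:,::-1],.006)))
E
```

```text
16.75 [ 0.5827 -0.1039  0.1445] jaw 97.39 J [-0.312  0.374 -0.083  1.103  0.    -0.441] [-0.4  0.3  0.5] 0.06998285694210066
sink (577.0, -104.2, 60.2, 40.0, 7.2) 1706
outline (577.6, -103.7, 68.9, 49.5, 7.3)
```

View pics/w18.png

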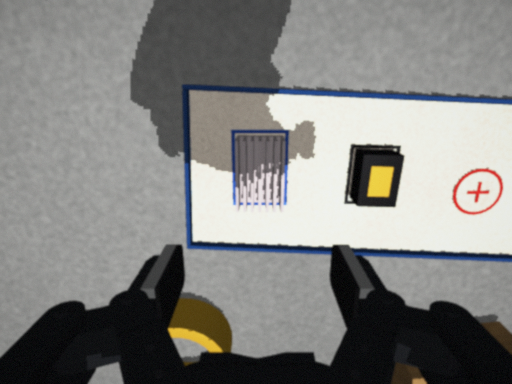

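Request:
move_arm(motion=[[-0.4,-0.53,0,0,70],[-0.54,-0.75,0,0,70],[-0.54,-0.75,0,0,70],[-0.54,-0.75,0,0,70],[-0.4,-0.55,0,0,70],[-0.25,-0.4,0,0,70],[0,0,0,0,70],[0,0,0,0,70]])

```text
time_s: 17.6
ee_pos: [0.4446, -0.2891, 0.1366]
tcp_rot: [-0.064, 0.998, 0.001, -0.0]
ft_force: [-0.2, -0.5, -0.8]
opening: 0.07
```

```bash
python3 look.py wrist w19
python3 - <<'E'
from h import *
f=np.load("pics/w19.npz");c={k:f[k] for k in f.files};im,d=f['im'],f['d'];W=cloud(c,d)
m=(W[:,:,2]>.045)&(W[:,:,2]<.06)&(abs(W[:,:,0]-.446)<.05)&(abs(W[:,:,1]+.29)<.05)
k=np.argwhere(m)[:,::-1]; print('cap',rect(W[m]),m.sum(),rect(ray(c,k,.05)))
print(cv2.minEnclosingCircle((W[m][:,:2]*1000).astype(np.float32)),state()['ee_pos'])
E
```

```text
17.6 [ 0.4446 -0.2891  0.1366] jaw 97.3 J [-0.728  0.277 -0.242  1.054  0.    -0.856] [-0.2 -0.5 -0.8] 0.06996363900072743
cap (447.3, -292.8, 34.4, 34.0, -7.5) 1568 (446.7, -292.8, 34.9, 33.9, -5.1)
((447.44989013671875, -292.7694091796875), 17.49600601196289) [ 0.44508201 -0.28861794  0.136732  ]
```

View pics/w19.png

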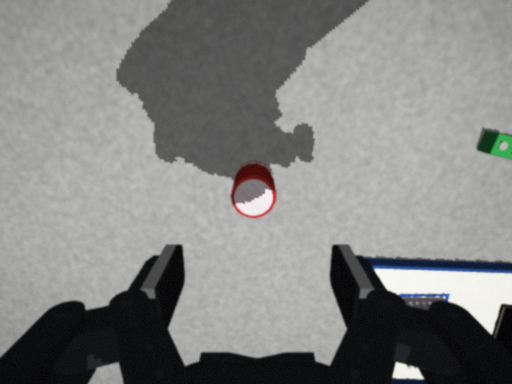

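Request:
move_arm(motion=[[0.04,-0.08,-0.2,0,70],[0,0,-0.6,0,70],[0,0,-0.6,0,70],[0,0,-0.5,0,70],[0,0,-0.3,0,70],[0,0,-0.14,0,70],[0,0,0,0,70],[0,0,0,0,70]])

```text
time_s: 18.45
ee_pos: [0.448, -0.2932, 0.0207]
tcp_rot: [-0.065, 0.998, -0.0, 0.0]
ft_force: [-0.0, -0.3, 0.6]
opening: 0.07
```

```bash
python3 look.py wrist w20
```

```text
18.45 [ 0.448  -0.2932  0.0207] jaw 97.43 J [-0.73   0.396 -0.389  0.785  0.    -0.859] [-0.  -0.3  0.6] 0.07002478746054103
```

View pics/w20.png

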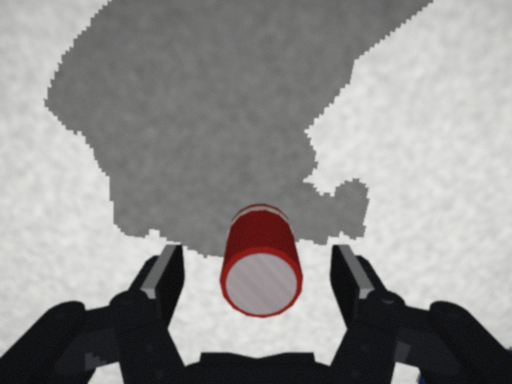

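The can is centred between the pads (262,280). Grip and lift.

Request:
move_arm(motion=[[0,0,0,0,45],[0,0,0,0,26],[0,0,0,0,26],[0,0,0,0,26],[0,0,0,0,26],[0,0,0,0,26]])

```text
time_s: 19.1
ee_pos: [0.4478, -0.2937, 0.0213]
tcp_rot: [-0.064, 0.998, -0.0, 0.001]
ft_force: [-1.9, 2.0, 5.6]
opening: 0.0342
```

Request:
move_arm(motion=[[0,0,0.15,0,26],[0,0,0.35,0,26],[0,0,0.6,0,26],[0,0,0.6,0,26],[0,0,0.5,0,26],[0,0,0,0,26]])

```text
time_s: 19.7
ee_pos: [0.4491, -0.2949, 0.1343]
tcp_rot: [-0.064, 0.998, -0.002, 0.002]
ft_force: [0.6, -0.4, -1.1]
opening: 0.0336
```

```bash
python3 look.py wrist w21; python3 held.py w21 270 295 245 275
```

```text
19.7 [ 0.4491 -0.2949  0.1343] jaw 97.38 J [-0.73   0.285 -0.237  1.043 -0.    -0.859] [ 0.6 -0.4 -1.1] 0.03357853438804397
top z 0.16339183554467526
(448.2, -294.1, 56.9, 35.1, -61.4) [ 181  243  153   74 5395]
```

View pics/w21.png

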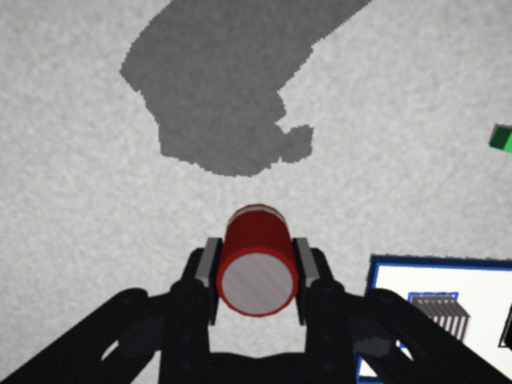

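Request:
move_arm(motion=[[0.15,0.5,0,0,26],[0.27,0.85,0,0,26],[0.28,0.9,0,0,26],[0.28,0.9,0,0,26],[0.28,0.9,0,0,26],[0.28,0.9,0,0,26],[0.28,0.9,0,0,26],[0.28,0.9,0,0,26],[0.25,0.7,0,0,26],[0.12,0.4,0,0,26]])

```text
time_s: 20.75
ee_pos: [0.5703, 0.1022, 0.1285]
tcp_rot: [-0.066, 0.998, 0.0, -0.001]
ft_force: [0.8, -0.9, -0.6]
opening: 0.0335
```

Request:
move_arm(motion=[[0,0,-0.1,0,26],[0,0,0,0,26],[0,0,0,0,26]])

```text
time_s: 21.05
ee_pos: [0.5697, 0.0982, 0.1241]
tcp_rot: [-0.064, 0.998, -0.0, -0.001]
ft_force: [-0.1, 0.2, -0.6]
opening: 0.0338
```

```bash
python3 look.py wrist w22; python3 held.py w22 270 295 245 275; python3 -c "
from station import *;print(state()['ee_pos'])"
```

```text
21.05 [0.5697 0.0982 0.1241] jaw 97.32 J [ 0.032  0.373 -0.136  1.064 -0.    -0.096] [-0.1  0.2 -0.6] 0.03379630504310527
top z 0.15329702055205865
(567.4, 102.2, 50.5, 35.1, -66.1) [ 198  243  135   74 5284]
[0.57003406 0.09807189 0.12459977]
```

View pics/w22.png

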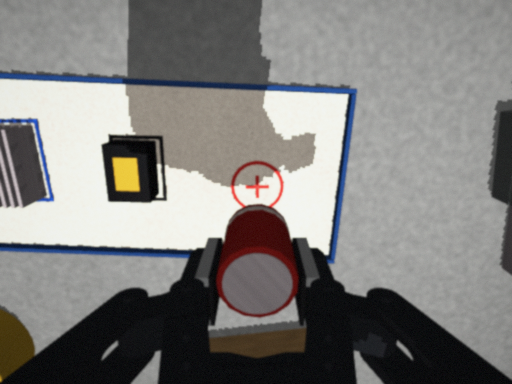

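Run:
```python
from h import *
f=np.load("pics/w22.npz");c={k:f[k] for k in f.files};im,d=f['im'],f['d'];W=cloud(c,d)
print('cross',ray(c,[257.5,186.5],.006))
H=hsv(im);h,s,v=[H[:,:,i].astype(int) for i in range(3)]
m=((h<10)|(h>170))&(s>60)&(W[:,:,2]<.012);m[204:]=0;m[:155]=0;m[:,:225]=0;m[:,290:]=0
k=ray(c,np.argwhere(m)[:,::-1],.006)[:,:2];r=np.array([[.573,.098]])
p=k
for i in range(5):
    dd=np.hypot(*(p-r).T);q=p[(dd>.017)]
    A=np.c_[2*q,np.ones(len(q))];s_=np.linalg.lstsq(A,(q**2).sum(1),rcond=None)[0];r=s_[None,:2]
print('ring',r,len(q),np.sqrt(s_[2]+(r**2).sum()))
```

```text
cross [[0.57363454 0.09843049 0.006     ]]
ring [[0.5734129  0.09775988]] 500 0.021029637765352244
```

Request:
move_arm(motion=[[0.06,0,-0.3,0,26],[0,0,-0.5,0,26],[0,0,-0.5,0,26],[0,0,-0.3,0,26],[0,0,-0.15,0,26],[0,0,-0.05,0,26],[0,0,0,0,26],[0,0,0,0,26]])

```text
time_s: 21.9
ee_pos: [0.5746, 0.099, 0.0364]
tcp_rot: [-0.064, 0.998, 0.0, 0.001]
ft_force: [0.2, -0.3, -1.1]
opening: 0.0338
```

```bash
python3 look.py wrist w23; python3 held.py w23 270 295 245 275; python3 -c "
from station import *;print(state()['ee_pos'])"
```

```text
21.9 [0.5746 0.099  0.0364] jaw 97.36 J [ 0.033  0.456 -0.246  0.868  0.    -0.095] [ 0.2 -0.3 -1.1] 0.03384447800541641
top z 0.06550030223959444
(574.2, 95.6, 45.2, 35.4, 81.3) [ 198  243  119   74 5199]
[0.57469058 0.09912814 0.0364113 ]
```

View pics/w23.png

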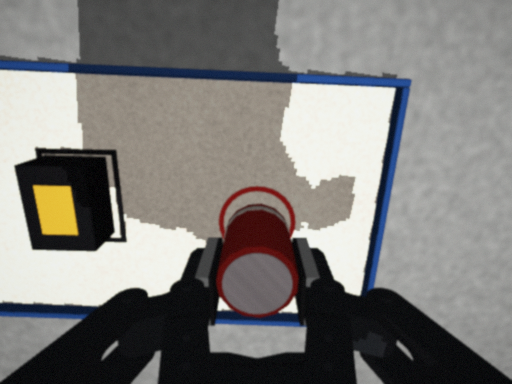

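Request:
move_arm(motion=[[-0.02,-0.02,-0.07,0,26],[0,0,-0.06,0,26],[0,0,-0.03,0,26],[0,0,-0.02,0,26],[0,0,0,0,26],[0,0,0,0,26]])

```text
time_s: 22.55
ee_pos: [0.5727, 0.0983, 0.0273]
tcp_rot: [-0.064, 0.998, -0.0, 0.0]
ft_force: [-2.4, -0.9, 7.4]
opening: 0.0338
```

```bash
python3 look.py wrist w24; python3 held.py w24 270 295 245 275
```

```text
22.55 [0.5727 0.0983 0.0273] jaw 97.39 J [ 0.032  0.463 -0.26   0.848 -0.    -0.097] [-2.4 -0.9  7.4] 0.033822808452424184
top z 0.05641832986422379
(572.3, 95.7, 57.4, 35.0, 77.8) [ 180  243  153   74 5392]
```

View pics/w24.png

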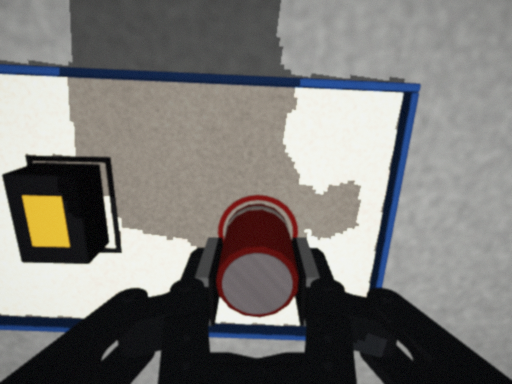

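The can is down on the sheet (7.4 N upward contact) and the ring shows around it. Release and lift.

Request:
move_arm(motion=[[0,0,0,0,38],[0,0,0,0,44],[0,0,0,0,50],[0,0,0,0,56],[0,0,0,0,56],[0,0,0.3,0,56],[0,0,0.6,0,56],[0,0,0.8,0,56],[0,0,0.8,0,56],[0,0,0.3,0,56]])

```text
time_s: 23.6
ee_pos: [0.5749, 0.0983, 0.1708]
tcp_rot: [-0.064, 0.998, -0.0, 0.003]
ft_force: [0.4, 0.4, 1.2]
opening: 0.0559
```

```bash
python3 look.py wrist w25
python3 - <<'E'
from h import *
f=np.load("pics/w25.npz");c={k:f[k] for k in f.files};im,d=f['im'],f['d'];W=cloud(c,d)
m=(abs(W[:,:,2]-.056)<.005)&(abs(W[:,:,0]-.573)<.04)&(abs(W[:,:,1]-.098)<.04)
print('cap',cv2.minEnclosingCircle((W[m][:,:2]*1000).astype(np.float32)),rect(W[m]))
m=(abs(W[:,:,2]-.03)<.005)&(abs(W[:,:,0]-.57)<.045)&(abs(W[:,:,1])<.04)
print('module',rect(W[m]))
E
```

```text
23.6 [0.5749 0.0983 0.1708] jaw 97.38 J [ 0.032  0.347 -0.055  1.162  0.    -0.097] [0.4 0.4 1.2] 0.055940449990563024
cap ((572.4732055664062, 97.13851165771484), 17.385473251342773) (572.6, 97.2, 34.5, 33.7, 7.3)
module (568.8, -3.8, 46.2, 34.3, 5.8)
```

View pics/w25.png

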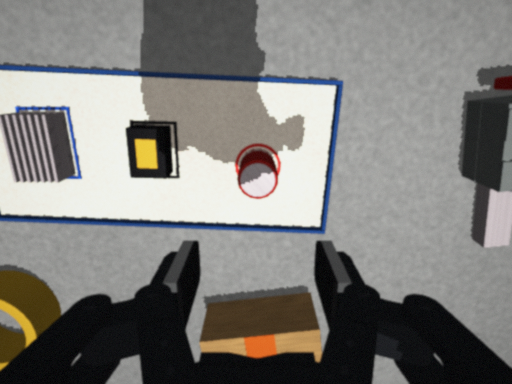

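```bash
python3 - <<'E'
from h import *
a=np.radians(6.1);R=np.array([[np.cos(a),np.sin(a)],[-np.sin(a),np.cos(a)]])
for n,mod in(("w25",None),("w18",None),("w11",None),("w22",None)):
    f=np.load(f"pics/{n}.npz");c={k:f[k] for k in f.files};im,d=f['im'],f['d'];W=cloud(c,d)
    m=(abs(W[:,:,2]-.03)<.005)&(abs(W[:,:,0]-.57)<.045)&(abs(W[:,:,1])<.04)
    (x,y,*r)=rect(W[m]);M=R@np.array([x,y])
    g=cv2.cvtColor(im,cv2.COLOR_RGB2GRAY)
    k=(g<75)&(abs(W[:,:,2]-.006)<.004)&(abs(W[:,:,0]-.57)<.04)&(abs(W[:,:,1]+.003)<.035)
    P=ray(c,np.argwhere(k)[:,::-1],.006)[:,:2]*1000@R.T-M
    print(n,x,y,'outline extents rel module centre u',np.percentile(P[:,0],[1,99]).round(1),'v',np.percentile(P[:,1],[1,99]).round(1),len(P))
E
python3 look.py top t26; python3 look.py scene s26
```

```text
w25 568.8 -3.8 outline extents rel module centre u [-25.9  27.8] v [-19.   22.6] 287
w18 569.1 -4.3 outline extents rel module centre u [-25.5  28.3] v [-19.5  22.1] 310
w11 568.7 -3.9 outline extents rel module centre u [-25.3  27.9] v [-20.5  22.7] 454
w22 568.8 -3.8 outline extents rel module centre u [-25.6  28.7] v [-19.3  22.7] 407
23.65 [0.5755 0.0984 0.1719] jaw 97.38 J [ 0.032  0.346 -0.054  1.162  0.    -0.097] [1.3 0.1 1.4] 0.056123237241358204
23.7 [0.5749 0.0983 0.1695] jaw 97.38 J [ 0.032  0.348 -0.058  1.159  0.    -0.097] [-0.5 -0.6 -0.1] 0.05587697600642672
```

View pics/s26.png

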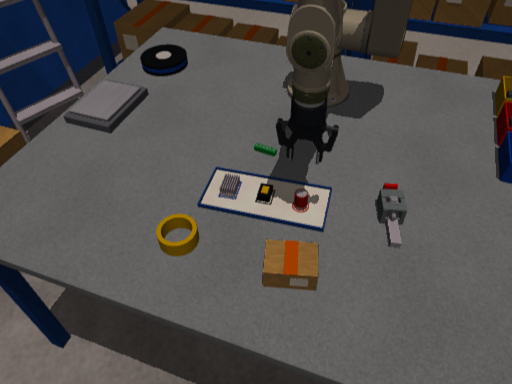

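Request:
move_arm(motion=[[0,0,0.3,0,56],[0,0,0,0,56],[0,0,0,0,56],[0,0,0,0,56]])

```text
time_s: 24.15
ee_pos: [0.5721, 0.0982, 0.1797]
tcp_rot: [-0.064, 0.998, 0.0, -0.001]
ft_force: [-0.3, 0.6, 0.1]
opening: 0.0559
```

```bash
python3 -c "
from station import *;print(state()['ft_force'],state()['time_s']);print(finish_job())"
```

```text
[-0.29392353  0.64564215  0.11550473] 24.15
the job is handed in; nothing more can be done
None
```

The kit is made up and the job was handed in at about 24 s of the 69 s allowed. I pushed the ejector pin to its stop: the plate stopped moving under about 18 N. Then I set the module, heat sink and capacitor down in that order, each in its own outline.

Last checks, measured with the wrist camera before I handed in:

| Part | Distance from outline centre | Turn compared with outline |
|---|---|---|
| Heat sink | about 1 mm | within about 0.2° |
| Capacitor | about 1.5 mm | round, no turn needed |
| Module | about 2 to 3 mm | within about 0.5° |

- **Module:** it sits a little off centre but inside its outline. The cameras disagreed by about 1–2 mm on the offset. By the worst reading it keeps a little over 2 mm of its 5 mm spare, so I left it as it was.
- **Other items:** the terminal strip, carton and tape roll look unmoved in the last scene picture; I compared this by eye only.
- **Hand-in:** the gripper was open and clear of everything, with the wrist force near zero. The hand-in reports no verdict.

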